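# Hook the specimen tote out of the bench riser and snap its lid on

### The arm

A 6-joint arm with a two-finger parallel gripper is mounted at the origin on a cart in front of the work surface, level with it; the furniture and walls round the work are solid. World frame = base frame: x ahead of the robot, y to its left, z up, the work surface at z = 0. Lengths are in mm, angles in rad, forces in N, time in s.
With the tool pointing down it reaches from about 350 to 775 mm from the base axis. Payload 7.3 kg.
Tool frame: the origin (TCP) lies on the centre line of the jaws, within the pads' length; the fingertips stand 22 mm ahead of it and the grasp point (between the pads) lies 3 mm ahead of it; z points along the fingers, y is the direction in which the jaws open and shut (so a half turn about z gives the same grasp; the last joint's range is limited). The gripper opens to 92 mm and grips with 3 to 60 N. Pads are 19 mm wide; open, the fingers measure 130 mm over their backs; the gripper's body (75 mm by 190 mm) begins 47 mm behind the grasp point.
Start: joints at [1.057, 0.342, 1.524, -0, 1.275, -0.146], TCP at [188.757, 489.912, 248.741] pointing down, gripper open.
Joint ranges: [-2.53, 2.53], [-0.77, 2.02], [0.04, 2.7], [-1, 4.14], [0.28, 2.66], [-3.11, 3.11]. Speed limits (rad/s): [2.57, 2.57, 3.14, 3.14, 3.14, 3.14].

### API

Orientations are given as [roll, pitch, yaw] about the fixed x, y, z axes, in that order (R = Rz(yaw) Ry(pitch) Rx(roll)).
In Python, from plant import get_obs, capture, bot, spot_in gives the robot as it stands.
- The arm moves only by the shell command python3 -m handwheel 'ROWS' [OPENING]. ROWS is JSON, a list of rows, each a list of 2 entries, a list of its own where there are three numbers: the shift along the world's x, y, z in mm, then the turn, a rotation vector about the world's x, y, z in rad. In form: [[[x, y, z], [wx, wy, wz]], ...]. A call has 1 to 12 rows; each row shifts and turns the commanded pose from where the row before left it; what a row does not reach is not made up. A row lasts 1/8 s, in which the tool goes at most 62.5 mm and 10.7 degrees, less where a joint would pass 70% of its speed; a pose out of reach is approached as far as the arm can. A call is refused whole if a number of a shift passes 62.5 or a number of a turn 0.188, either way. A call with a gripper value outside its range is refused whole. OPENING is the closure, from 0 (fully open) to 1 (shut), set as the call begins (- or left out, the last holds). The fingers move at their own pace and stop on an object; the grip force is fixed at half the most. Time passes only in rows, so rows that do not move let the fingers close. It gives the time, the measured TCP pose, the force and the opening at its end, in the units of the state.
- get_obs(): the state, without advancing time (a new reading comes with each control period).
- capture(name): name is "scene" or "top" or "wrist"; returns a dict with "img" (480x640x3 uint8, red, green, blue), "fx", "fy", "cx", "cy" (pixels), "k1" (the pictures are not rectified: a ray, as slopes to the right and down, at radius r is drawn at 1 + k1 r^2 times it, then the intrinsics apply), "cam_to_world" (4x4, takes a point from camera to world coordinates). Camera axes: x right, y up, looking along -z (the intrinsics and any distortion apply to the point x, -y, -z); pixel columns grow to the right and rows downward; lengths in mm; the calibration is good to about 2 mm. A picture is of the moment at which its call begins. There is no depth.
- bot.close_job(): hands the job in, once; it reports no verdict.
Trained networks look in the newest picture that a camera, given by its name, has taken for a name from the list of things; names that differ only in an ending like _2 or _b are one class to them, and where a whole thing is asked for, a point or a joint stands for the part that bears it (a point fixed in the world has none). Each returns a list of dicts, best first, with "score" (0 to 1); they miss things now and then, are a little off and sometimes report something else, mostly with a low value. They report only what shows in the picture. A call takes as long as a camera call.
- spot_in(thing, camera): "xyz" ([x, y, z] in mm, in the coordinates of the camera as it stood for that picture, good to about 4 mm: the middle of the surface that is visible of it).
The state is a dict: "time": time; "joint_positions": joint angles; "dq": joint speeds; "tau": joint torques, N m; "tool_pos": TCP position; "tcp_rot": TCP orientation; "contact_force": force on the tool from outside, world axes, zero at the start; "moment": the same for the moment, N m; "grip_width": finger opening in mm.
Only numpy, scipy, OpenCV 4.12 (cv2) and the standard library are available. Lean on these libraries where they do the work, as an engineer would, in place of code of your own. Each camera call takes 0.05 s, during which the arm holds its last target. There are 200 camera calls.

### The job

The specimen tote stands too far back under the bench riser to be reached by hand: take the tote hook, drop its blade behind the tote's front lip and drag the tote forward until it stands wholly clear of the riser, touching the tote only with the hook and keeping it level so that the pots stay upright. Lay the hook back down on the cart, blade down on its flat underside as it was, then take the tote's lid from the top of the riser, set it squarely on the tote and press it down until it is fully home and both side clips have snapped over it. Leave the other things on the cart where they are.

Things in the scene. Friction and masses are not known exactly. Their poses are not given: they have to be found in the camera images.
- riser: white bench riser standing on the cart, fixed: 270 deep (own x) x 244 wide (own y) x 200 mm high, origin on the cart under its centre. Open at the front, which faces own -x. Top board 14 mm thick (underside at z = 0.186), side panels 12 mm (bay 218 mm wide inside); the cart's top is the bay's floor. Bottles and small boxes up to 192 mm high stand on the rear 95 mm of its top
- riser_front (a point): middle of the upper front edge of the riser's top board, 135 mm ahead (own -x) of its centre, 200 mm above the cart; axes as the riser's. The tote comes out along own -x, which points at the robot and somewhat to the left
- tote: blue open-topped specimen tote, 110 deep (own x) x 124 wide (own y) x 70 mm high, about 0.5 kg with contents; origin under its centre. It stands on the cart in the riser's bay, front wall (own -x) 100 to 125 mm behind the riser's front edge. Two pots stand in its rear cell. Outside each side wall stands a sprung steel clip 30 mm wide (own y = +-0.066, flared top at y = +-0.068, z = 0.094)
- tote_rim (a point): centre of the tote's open top, level with the rim, 70 mm above the tote's origin; axes as the tote's
- tote_pocket (a point): centre of the mouth of the tote's empty paperwork pocket, level with the rim, 35 mm ahead (own -x) of the tote's centre. The pocket is 32 mm in own x by 116 mm in own y and 67 mm deep. The 4 mm front wall with the lip (84 mm wide, standing out 6 mm) is before it; behind it a divider, its top 18 mm below the rim
- pot_a: specimen pot with a yellow screw cap, 50 mm across, 55 mm tall, standing in the tote's rear cell; origin under its centre
- pot_b: specimen pot with a white screw cap, 50 mm across, 55 mm tall, standing in the tote's rear cell; origin under its centre
- clip_left (a joint): deflection of the tote's clip on its own +y side, rad: 0 at rest, grows as it is pushed outwards (about 0.08 while the lid passes), springs back when the lid is below its ledge
- clip_right (a joint): the same for the clip on the tote's own -y side
- lid_bar (a point): centre of the grip bar on the tote's snap lid. Bar white, 70 mm along own x, 20 wide (own y), 26 high. Lid: blue plate 108 (x) x 120 (y), 8 thick, its underside 21 mm below this point, tapered locating skirt 8 mm below that (about 2 mm play inside the tote's walls); 0.13 kg. It lies on the riser, before the bottles, this point 29 mm above the board. Axes: own z up
- lid_centre (a point): middle of the underside of the lid's plate, 21 mm below the bar's centre. It fits either way round, own x along the tote's x. Side edges meet the clips' flared tops when this point is about 15 mm above the rim; pushed straight down with about 10 N the lid spreads the clips; fully home this point is level with the rim (at tote_rim) and the clips have sprung back over the plate
- hook_handle (a point): centre of the handle of the tote hook, which lies on the cart at the left front, blade down. Handle orange with black bands, 64 mm along own x, 22 wide (own y), 26 high; this point is 13 mm above its underside. A flat steel bar goes on towards own +x, its underside 12 mm above this point, and ends in a down-turned blade. 0.14 kg
- hook_blade (a point): middle of the lower edge of the hook's blade, 119 mm ahead (own x) of the handle's centre and 11 mm below it. The blade is 36 mm wide (own y), 4 mm thick and reaches 23 mm below the bar
- reagent_bottle: white bottle with a red cap, 44 mm across, 90 mm tall, origin under its centre; a bystander on the cart's left edge
- dropper_bottle_a: amber dropper bottle with a black bulb, 33 mm across, 82 mm tall, origin under its centre; a bystander on the left of the cart
- cover_box_a: small blue box with a clear lid, 34x34 mm, 17 mm high, origin under its centre; a bystander by the tubular rail (58 mm high) along the cart's left edge
- bench_timer: small white bench timer with coloured keys, 62x64 mm, 19 mm high, origin under its centre; a bystander beside the fixed microscope, which stands to the right of the tote's way (about 0.45 m tall)

How it is judged:
By the outcome, as a careful person would: the job done as asked, in the order asked, and still so for the second after the job is handed in, with the robot touching nothing.
It also fails if it takes over 72 s, if anything falls off the work surface, if the arm or the gripper's body presses on something with over 40 N, if the wrist force passes 120 N, or if a joint passes its speed limit or range.

## Working session

There is one attempt and no reset: what is moved stays moved. The work goes in short steps, Python scripts to look and compute and a shell command to move; the robot and the scene stay as the last step left them, time stands still between calls to the robot, and variables do not carry over. Pictures are saved under pics/ and viewed, about 8 in all and at most 12, crops included, and the job is handed in when it is done.

```bash
ls; mkdir -p pics
cat > h.py <<'E'
import numpy as np, cv2
from plant import get_obs, capture, bot, spot_in
def shot(cam,fn=None):
    c=capture(cam)
    if fn: cv2.imwrite('pics/'+fn,c['img'][:,:,::-1])
    return c
def proj(c,P):
    M=np.linalg.inv(c['cam_to_world']);p=(M@np.r_[P,1])[:3]
    s=np.array([p[0],-p[1]])/-p[2]; s=s*(1+c['k1']*(s@s))
    return np.array([c['fx']*s[0]+c['cx'],c['fy']*s[1]+c['cy']])
def back(c,uv,z):
    d=np.array([(uv[0]-c['cx'])/c['fx'],(uv[1]-c['cy'])/c['fy']]);s=d.copy()
    for _ in range(20): s=d/(1+c['k1']*(s@s))
    M=np.array(c['cam_to_world']);v=M[:3,:3]@np.array([s[0],-s[1],-1]);o=M[:3,3]
    return o+v*(z-o[2])/v[2]
def find(c,thing,cam,n=3):
    for r in spot_in(thing,cam)[:n]:
        w=(np.array(c['cam_to_world'])@np.r_[r['xyz'],1])[:3]
        print(cam,thing,round(r['score'],2),w.round(1),proj(c,w).round(0))
E
python3 - <<'E'
from h import *
print(get_obs())
for cam in('scene','top'):
    c=shot(cam,cam+'0.png'); print(cam,np.array(c['cam_to_world']).round(2).tolist(),c['fx'],c['k1'])
    for t in('hook_handle','hook_blade','tote','lid_bar','riser','riser_front','tote_pocket','reagent_bottle','dropper_bottle_a','cover_box_a','bench_timer'):
        try: find(c,t,cam,2)
        except Exception as e: print(t,e)
E
```

```text
pics
{'time': 0.0, 'joint_positions': array([ 1.05702319e+00,  3.42728377e-01,  1.52499601e+00, -1.32228913e-05,
        1.27537585e+00, -1.45972536e-01]), 'dq': array([ 0.00181772,  0.0014379 ,  0.00108458, -0.00196056, -0.00016301,
        0.00074624]), 'tau': array([-1.88103637e-03, -4.31244206e+01, -2.44224072e+01,  7.14351330e-02,
        5.60650940e-02, -1.35426849e-04]), 'tool_pos': array([188.56244071, 489.58468451, 248.04932378]), 'tcp_rot': array([-3.14009926e+00, -2.06775599e-04,  2.77379576e+00]), 'contact_force': array([ 0.2277353 ,  0.62073192, -0.69176769]), 'moment': array([ 0.02630178, -0.00936746,  0.02932144]), 'grip_width': 91.90233728650242}
scene [[-0.25, 0.38, -0.89, -258.15], [-0.97, -0.08, 0.24, 496.02], [0.02, 0.92, 0.39, 527.75], [0.0, 0.0, 0.0, 1.0]] 593.1768110039213 -0.05673301653117222
scene hook_handle 0.92 [482.4 373.1  26.3] [267. 352.]
scene hook_blade 0.73 [484.8 373.5  27.3] [266. 351.]
scene tote 0.6 [662.8 183.4  46.8] [352. 276.]
scene tote 0.28 [601.  189.4 217.5] [365. 198.]
scene lid_bar 0.84 [599.5 193.7 215.4] [363. 200.]
scene riser 0.68 
[... 551 characters left out ...]
5, -0.59, -145.35], [-0.95, 0.25, -0.18, 44.69], [0.01, 0.62, 0.79, 1120.14], [0.0, 0.0, 0.0, 1.0]] 591.0729189817207 -0.08287800934962074
top hook_handle 0.76 [569.  354.8  33.5] [274. 266.]
top tote 0.71 [662.8 198.    9.9] [352. 258.]
top tote 0.52 [693.5 129.6 199.6] [393. 201.]
top lid_bar 0.97 [610.8 181.3 216.5] [359. 219.]
top lid_bar 0.57 [694.8 396.1  43.1] [276. 218.]
top riser 0.96 [691.1 130.8 195.1] [392. 203.]
top riser_front 0.72 [692.1 136.1 197.4] [389. 202.]
top reagent_bottle 0.76 [634.  422.6  58.1] [256. 231.]
top dropper_bottle_a 0.58 [698.3 395.6  45. ] [277. 217.]
top cover_box_a 0.8 [560.2 455.5  18.9] [232. 261.]
top bench_timer 0.69 [422.3 105.4  17.4] [364. 356.]
```

View pics/scene0.png

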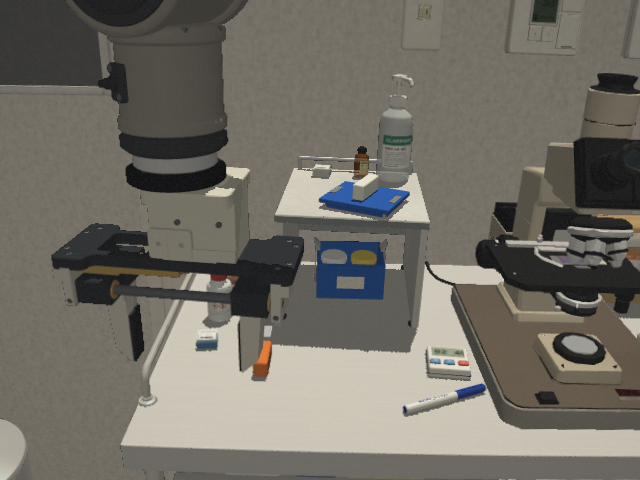

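Run:
```python
import cv2
a=cv2.imread('pics/top0.png')[130:430,180:530]
cv2.imwrite('pics/top0c.png',cv2.resize(a,None,fx=2,fy=2,interpolation=cv2.INTER_CUBIC))
```

```text
(no output)
```

View pics/top0c.png

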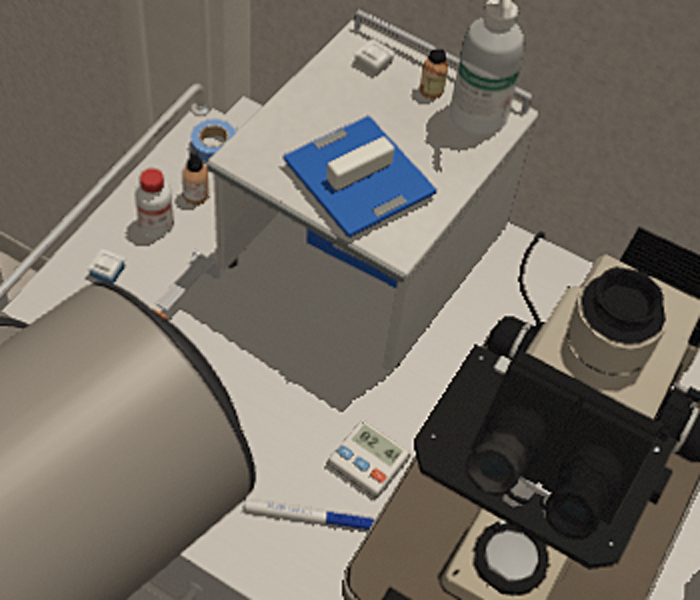

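Run:
```python
from h import *
c=shot('top')
f=lambda u,v,z:back(c,(180+u/2,130+v/2),z).round(1)
for n,p in dict(FL=(212,163,200),FR=(405,277,200),RL=(358,12,200),RR=(535,113,200),barN=(330,180,234),barF=(392,147,234),lidL=(284,160,216),lidF=(353,235,216),lidR=(436,188,216),lidB=(369,116,216),hookorange=(160,312,20),hookbarfar=(212,255,27),baseFL=(222,285,0),baseFR=(388,368,0)).items(): print(n,f(*p))
c=shot('scene')
for n,p in dict(FL=(277,218,200),FR=(426,220,200),barN=(360,195,234),barF=(374,177,234),hN=(262,365,26),hF=(266,342,26),toteTL=(317,253,70),toteTR=(385,250,70)).items(): print(n,back(c,p[:2],p[2]).round(1))
```

```text
FL [596.2 331.7 200. ]
FR [518.8 109.1 200. ]
RL [865.7 248.9 200. ]
RR [772.3  26.9 200. ]
barN [584.4 204.2 234. ]
barF [645.6 157.  234. ]
lidL [610.  258.9 216. ]
lidF [539.8 167.4 216. ]
lidR [622.6 104.3 216. ]
lidB [696.2 192.7 216. ]
hookorange [516.5 369.9  20. ]
hookbarfar [604.3 339.3  27. ]
baseFL [585.9 321.3   0. ]
baseFR [538.  111.7   0. ]
FL [584.5 337.2 200. ]
FR [532.4 111.4 200. ]
barN [571.1 208.7 234. ]
barF [658.4 155.  234. ]
hN [452.4 385.   26. ]
hF [511. 369.  26.]
toteTL [723.8 234.9  70. ]
toteTR [711.5 103.7  70. ]
```

```bash
python3 -m handwheel '[[[43,-17,-8],[0,0,0.015]],[[43,-17,-8],[0,0,0.015]],[[43,-17,-8],[0,0,0.015]],[[43,-17,-8],[0,0,0.015]],[[43,-17,-8],[0,0,0.015]],[[43,-17,-8],[0,0,0.015]],[[0,0,0],[0,0,0]]]' 0
python3 - <<'E'
from h import *
c=shot('wrist','w1.png'); print(np.array(c['cam_to_world']).round(2).tolist(),c['fx'])
for t in('hook_handle','hook_blade','tote_pocket','tote'): find(c,t,'wrist',2)
c=shot('scene','s1.png')
for t in('hook_handle','hook_blade','tote_pocket','tote'): find(c,t,'scene',2)
E
```

```text
time: 2.17
tool_pos: [449.2, 386.2, 199.6]
tcp_rot: [-3.141, -0.0, 2.86]
contact_force: [-0.4, 0.8, -0.0]
grip_width: 91.9
[[0.28, -0.92, -0.29, 368.75], [0.96, 0.26, 0.09, 408.79], [-0.0, -0.3, 0.95, 336.33], [0.0, 0.0, 0.0, 1.0]] 385.68479378051336
wrist hook_handle 0.56 [497.2 375.1  29.5] [315. 277.]
wrist hook_blade 0.9 [494.2 374.6  25.1] [313. 272.]
scene hook_handle 0.83 [508.8 370.4  28.4] [265. 342.]
scene hook_blade 0.98 [510.6 368.5  26.2] [266. 342.]
scene tote_pocket 0.7 [666.1 176.8  46.9] [355. 275.]
scene tote_pocket 0.3 [554.4 452.3  16.4] [209. 338.]
scene tote 0.59 [664.2 183.   47.2] [352. 275.]
```

View pics/w1.png

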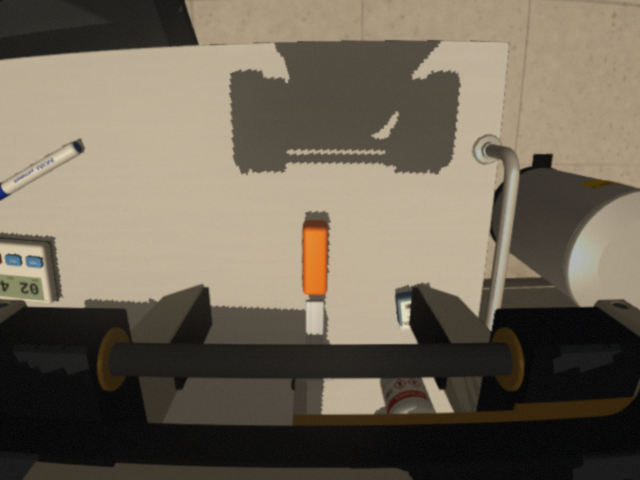

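Run:
```python
from h import *
c=shot('wrist')
for p in((315,214),(315,222),(315,295),(315,300),(303,260),(327,260),(316,333)): print(p,back(c,p,26).round(1))
c=shot('scene')
import cv2
im=c['img']; cv2.imwrite('pics/sc.png',cv2.resize(im[150:400,180:440][:,:,::-1],None,fx=3,fy=2.4,interpolation=cv2.INTER_CUBIC)[:600,:780])
```

```text
(315, 214) [441.9 392.8  26. ]
(315, 222) [448.5 390.9  26. ]
(315, 295) [513.5 372.8  26. ]
(315, 300) [518.2 371.5  26. ]
(303, 260) [478.5 371.8  26. ]
(327, 260) [484.1 391.8  26. ]
(316, 333) [551.2 363.3  26. ]
```

View pics/sc.png

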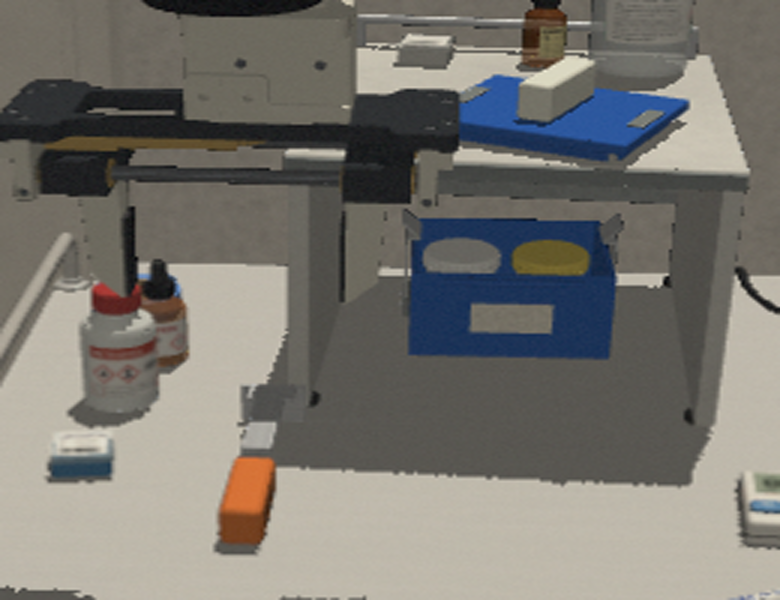

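Run:
```python
from h import *
c=shot('scene')
q=lambda u,v,z:back(c,(180+u/3,150+v/2.4),z)
L0,R0,L7,R7=q(409,355,0),q(610,357,0),q(411,274,70),q(612,278,70)
for p in(L0,R0,L7,R7): print(p.round(1))
F=np.array([557.5,222]);
m=((L0+R0)/2)[:2]; m7=((L7+R7)/2)[:2]
print('width',np.linalg.norm((L0-R0)[:2]),'mid',m,m7)
for y in(-.27,-.31):
  ex=np.array([np.cos(y),np.sin(y)]);ey=np.array([-ex[1],ex[0]])
  print(y,(m-F)@ex,(m-F)@ey,(m7-F)@ex,(m7-F)@ey)
for L,R in((L0,R0),(L7,R7)): d=(L-R)[:2]; print('yaw',np.arctan2(-d[0],d[1]))
print('RposttopR',q(747,170,200),q(712,425,0),q(693,425,0),q(318,405,0))
```

```text
[678.  246.2   0. ]
[648.9 125.1   0. ]
[676.3 247.   70. ]
[645.2 130.2  70. ]
width 124.55647945647007 mid [663.4661279  185.62226824] [660.74180484 188.57053599]
-0.27 111.83015472857824 -6.795301613761518 108.41813575670301 -4.680509559200315
-0.31 112.01244211984071 -2.3178526676799045 108.51858327300862 -0.34119658811401554
yaw -0.23554454040774034
yaw -0.26050659344021054
RposttopR [528.12792405 108.21560441 200.        ] [541.32784809 102.80146491   0.        ] [543.69449073 113.47307352   0.        ] [616.0099416  316.13821911   0.        ]
```

```bash
python3 -m handwheel '[[[4,0,-20],[-0.048,-0.174,0]],[[4,0,-20],[-0.048,-0.174,0]],[[4,-1,-20],[-0.048,-0.174,0]],[[4,-1,-20],[-0.048,-0.174,0]],[[0,0,-10],[0,0,0]],[[0,0,0],[0,0,0]]]' 0
python3 - <<'E'
from h import *
print(get_obs()['joint_positions'].round(2))
c=shot('wrist','w2.png')
for t in('hook_handle','hook_blade','lid_bar','riser_front','tote','tote_pocket'): find(c,t,'wrist',2)
E
```

```text
time: 3.58
tool_pos: [462.6, 383.9, 119.2]
tcp_rot: [-3.132, 0.648, 2.858]
contact_force: [1.0, -0.4, 0.4]
grip_width: 91.8
[ 0.84  0.57  1.75 -0.93  0.75  0.23]
wrist hook_handle 0.94 [487.8 377.9  31.9] [315. 206.]
wrist hook_blade 0.57 [488.2 376.9  26.1] [314. 200.]
wrist hook_blade 0.36 [741.3 200.2  54.9] [230. 379.]
wrist riser_front 0.56 [606.4 155.   70.8] [120. 360.]
wrist tote 0.57 [695.4 222.7  34.4] [232. 349.]
wrist tote_pocket 0.92 [695.6 221.1  35. ] [231. 349.]
```

View pics/w2.png

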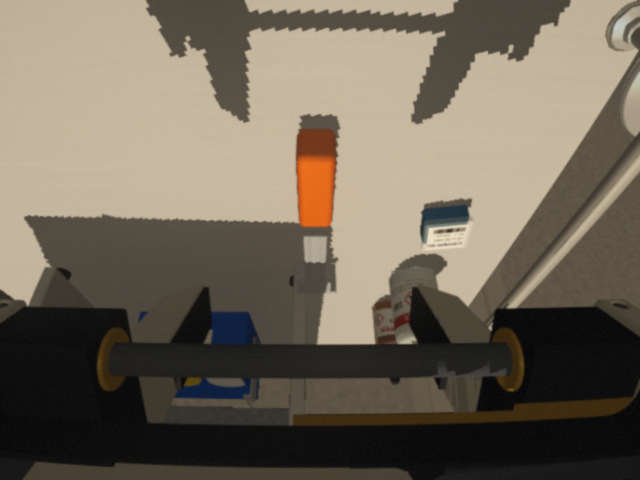

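```bash
python3 -m handwheel '[[[-2,1,0],[0.026,0.096,0]],[[-2,1,0],[0.026,0.096,0]],[[0,0,-30],[0,0,0]],[[0,0,-30],[0,0,0]],[[0,0,-23],[0,0,0]],[[0,0,-10],[0,0,0]],[[0,0,0],[0,0,0]]]' 0
python3 -c "
from h import *
print(get_obs()['joint_positions'].round(2))"
```

```text
time: 4.8
tool_pos: [458.7, 385.9, 26.6]
tcp_rot: [-3.128, 0.452, 2.86]
contact_force: [0.8, -0.5, -0.3]
grip_width: 91.8
[ 0.76  0.7   1.74 -0.73  0.61  0.06]
```

```bash
python3 -m handwheel '[[[0,0,0],[0,0,0]],[[0,0,0],[0,0,0]],[[0,0,0],[0,0,0]],[[0,0,0],[0,0,0]],[[0,0,0],[0,0,0]],[[0,0,0],[0,0,0]]]' 1
python3 -m handwheel '[[[0,0,15],[0,0,0]],[[0,0,30],[0,0,0]],[[0,0,30],[0,0,0]],[[0,0,0],[0,0,0]]]'
python3 - <<'E'
from h import *
c=shot('scene','s2.png')
for t in('hook_handle','hook_blade'): find(c,t,'scene',2)
c=shot('wrist','w3.png')
for t in('hook_handle','hook_blade'): find(c,t,'wrist',2)
a=cv2.imread('pics/s2.png')[200:400,180:440]; b=cv2.imread('pics/w3.png')
o=np.zeros((600,800,3),np.uint8); o[:300,:390]=cv2.resize(a,(390,300)); o[300:600,:400]=cv2.resize(b,(400,300))
t=shot('top'); o[:300,400:]=cv2.resize(t['img'][130:355,200:500,::-1],(400,300))
cv2.imwrite('pics/m1.png',o)
E
```

```text
time: 5.55
tool_pos: [458.6, 385.9, 26.7]
tcp_rot: [-3.129, 0.452, 2.859]
contact_force: [-0.4, -0.4, -0.0]
grip_width: 36.3
time: 6.05
tool_pos: [459.7, 387.1, 105.2]
tcp_rot: [-3.135, 0.455, 2.857]
contact_force: [0.2, -0.9, -0.3]
grip_width: 1.0
scene hook_handle 0.73 [488.  370.6  26.7] [268. 350.]
scene hook_blade 0.74 [491.8 371.9  27. ] [266. 348.]
wrist hook_handle 0.55 [470.1 381.4  29.9] [312. 234.]
wrist hook_blade 0.78 [468.6 379.2  25.1] [308. 227.]
```

View pics/m1.png

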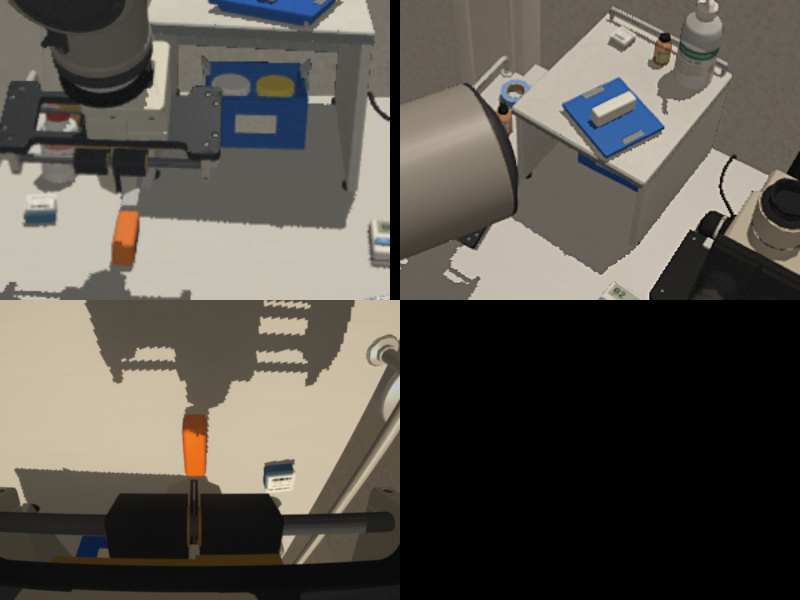

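Run:
```python
from h import *
c=shot('wrist','w4.png'); im=cv2.cvtColor(c['img'],cv2.COLOR_RGB2HSV)
m=((im[...,0]<14)&(im[...,1]>170)&(im[...,2]>120)).astype(np.uint8); m[330:]=0
n,l,s,ce=cv2.connectedComponentsWithStats(m); k=1+s[1:,4].argmax(); print(s[k])
v,u=np.where(l==k)
for r in (v.min()+1,v.min()+25,v.max()-25,v.max()-1):
    uu=u[v==r]; print(r,uu.min(),uu.max(),back(c,((uu.min()+uu.max())/2,r),26).round(1),back(c,((uu.min()+uu.max())/2,r),0).round(1))
```

```text
[ 292  206   39   77 2532]
207 294 317 [453.  382.6  26. ] [472.9 376.    0. ]
231 294 329 [470.6 380.8  26. ] [493.4 373.9   0. ]
257 296 328 [491.2 375.1  26. ] [517.2 367.3  -0. ]
281 299 325 [512.7 368.9  26. ] [542.2 360.    0. ]
```

```bash
python3 -m handwheel '[[[0,0,0],[0,0,0]],[[0,0,0],[0,0,0]],[[0,-2,0],[0,0,0]],[[0,0,0],[0,0,0]],[[0,0,-20],[0,0,0]],[[0,0,-25],[0,0,0]],[[0,0,-25],[0,0,0]],[[0,0,-8.5],[0,0,0]],[[0,0,0],[0,0,0]]]' 0.2
python3 -m handwheel '[[[0,0,0],[0,0,0]],[[0,0,0],[0,0,0]],[[0,0,0],[0,0,0]],[[0,0,0],[0,0,0]],[[0,0,0],[0,0,0]],[[0,0,0],[0,0,0]],[[0,0,0],[0,0,0]],[[0,0,0],[0,0,0]],[[0,0,0],[0,0,0]]]' 1
```

```text
time: 7.58
tool_pos: [458.4, 383.1, 24.0]
tcp_rot: [-3.127, 0.453, 2.859]
contact_force: [-3.1, -2.7, 6.0]
grip_width: 73.2
time: 8.7
tool_pos: [459.1, 384.3, 23.8]
tcp_rot: [-3.13, 0.453, 2.859]
contact_force: [0.3, 1.4, 6.5]
grip_width: 21.8
```

```bash
python3 -m handwheel '[[[0,0,15],[0,0,0]],[[-15,4,25],[0,0,0]],[[-30,8,25],[0,0,0]],[[-35,10,17],[0,0,0]],[[7,-29,0],[0,0,0]],[[7,-29,0],[0,0,0]],[[7,-29,0],[0,0,0]],[[7,-29,0],[0,0,0]],[[7,-29,0],[0,0,0]],[[0,0,0],[0,0,0]]]'
python3 - <<'E'
from h import *
print(get_obs()['joint_positions'].round(2))
o=np.zeros((600,800,3),np.uint8)
c=shot('scene','s3.png'); [find(c,t,'scene',1) for t in('hook_handle','hook_blade','tote')]
o[:,:400]=cv2.resize(c['img'][180:390,280:420,::-1],(400,600))
c=shot('top','t3.png');  [find(c,t,'top',1) for t in('hook_handle','hook_blade')]
o[:300,400:]=cv2.resize(c['img'][180:360,250:490,::-1],(400,300))
c=shot('wrist','w5.png');  [find(c,t,'wrist',1) for t in('hook_handle','hook_blade','tote','tote_pocket')]
o[300:,400:]=cv2.resize(c['img'][:,:,::-1],(400,300))
cv2.imwrite('pics/m2.png',o)
E
```

```text
time: 9.95
tool_pos: [412.9, 258.6, 105.0]
tcp_rot: [-3.126, 0.45, 2.857]
contact_force: [0.2, -0.6, -1.3]
grip_width: 22.2
[ 0.62  0.4   2.03 -0.73  0.55 -0.07]
scene hook_handle 0.73 [409.2 252.1 106. ] [362. 322.]
scene hook_blade 0.86 [413.5 256.2 105. ] [358. 322.]
scene tote 0.78 [697.5 238.   61.1] [319. 263.]
top hook_handle 0.75 [420.4 102.8  15.7] [365. 358.]
wrist hook_handle 0.82 [409.6 260.  108.3] [306. 334.]
wrist hook_blade 0.66 [409.1 256.3 104.7] [296. 327.]
wrist tote 0.96 [660.1 184.2  23.8] [307. 402.]
wrist tote_pocket 0.55 [655.6 187.8  22.1] [310. 398.]
```

View pics/m2.png

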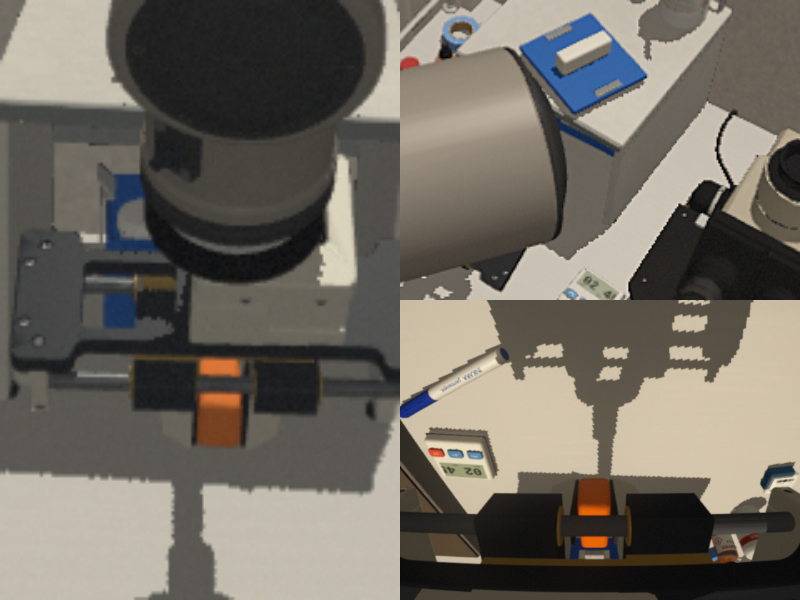

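```bash
python3 -m handwheel '[[[10,-3,0],[0,0,0]],[[18,-5,0],[0,0,0]],[[20,-6,0],[0,0,0]],[[20,-6,0],[0,0,0]],[[20,-6,0],[0,0,0]],[[20,-5,0],[0,0,0]],[[18,-4,0],[0,0,0]],[[0,0,0],[0,0,0]]]'
python3 -m handwheel '[[[0,0,-5],[0,0,0]],[[0,0,-6],[0,0,0]],[[0,0,-6],[0,0,0]],[[0,0,-6],[0,0,0]],[[0,0,-6],[0,0,0]],[[0,0,0],[0,0,0]]]'
python3 - <<'E'
from h import *
o=np.zeros((600,800,3),np.uint8)
c=shot('scene','s4.png'); 
o[:,:400]=cv2.resize(c['img'][180:390,280:420,::-1],(400,600))
c=shot('wrist','w6.png');  [find(c,t,'wrist',1) for t in('tote','tote_pocket')]
o[300:,400:]=cv2.resize(c['img'][:,:,::-1],(400,300))
c=shot('top','t4.png');
o[:300,400:]=cv2.resize(c['img'][180:360,250:490,::-1],(400,300))
cv2.imwrite('pics/m3.png',o)
E
```

```text
time: 11.55
tool_pos: [540.9, 225.1, 105.1]
tcp_rot: [-3.129, 0.453, 2.858]
contact_force: [0.2, -0.1, -1.8]
grip_width: 22.1
time: 12.3
tool_pos: [539.3, 225.8, 75.5]
tcp_rot: [-3.128, 0.451, 2.86]
contact_force: [-0.4, -1.1, -2.0]
grip_width: 21.8
wrist tote 0.97 [658.9 188.9  48.4] [309. 397.]
wrist tote_pocket 0.64 [658.2 192.4  46.7] [314. 394.]
```

View pics/m3.png

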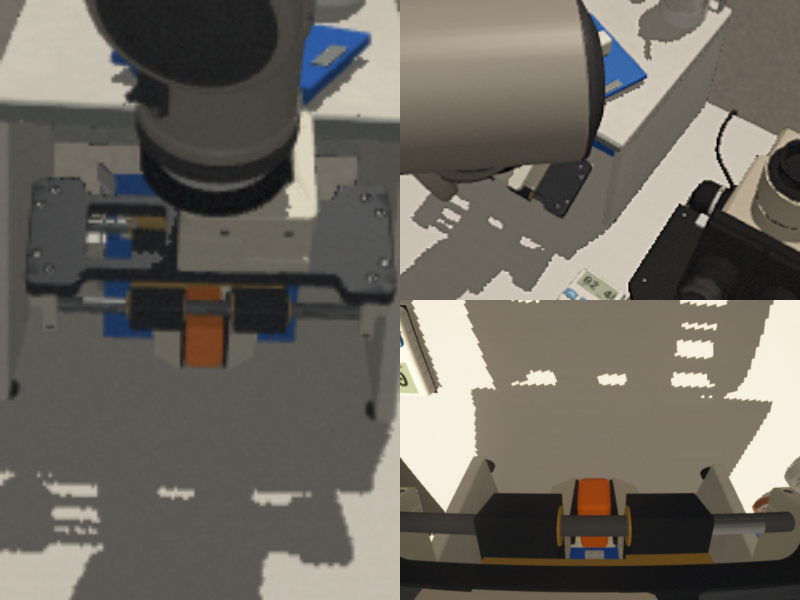

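```bash
python3 -m handwheel '[[[-3,1,0],[0,0,0]],[[-5,1.5,0],[0,0,0]],[[-7,2,0],[0,0,0]],[[-9,2.7,0],[0,0,0]],[[-10,3,0],[0,0,0]],[[-10,3,0],[0,0,0]]]'
python3 - <<'E'
from h import *
print(get_obs()['joint_positions'].round(2))
c=shot('wrist','w7.png');  [find(c,t,'wrist',1) for t in('tote','tote_pocket')]
E
```

```text
time: 13.3
tool_pos: [494.9, 239.4, 76.3]
tcp_rot: [-3.129, 0.452, 2.859]
contact_force: [1.6, -1.3, -0.5]
grip_width: 21.5
[ 0.48  0.52  1.93 -0.74  0.48 -0.18]
wrist tote 0.95 [626.3 197.1  48. ] [307. 404.]
wrist tote_pocket 0.69 [626.6 200.4  42.5] [312. 396.]
```

```bash
python3 -m handwheel '[[[-10,3,0],[0,0,0]],[[-12,3.6,0],[0,0,0]],[[-12,3.6,0],[0,0,0]],[[-12,3.6,0],[0,0,0]],[[-12,3.6,0],[0,0,0]],[[-12,3.6,0],[0,0,0]],[[-12,3.6,0],[0,0,0]],[[-12,3.6,0],[0,0,0]]]'
python3 - <<'E'
from h import *
print(get_obs()['joint_positions'].round(2))
c=shot('wrist','w8.png');  [find(c,t,'wrist',1) for t in('tote','tote_pocket')]
E
```

```text
time: 14.45
tool_pos: [400.8, 267.5, 76.2]
tcp_rot: [-3.129, 0.452, 2.859]
contact_force: [2.9, -0.7, -1.6]
grip_width: 21.8
[ 0.65  0.46  2.06 -0.84  0.5   0.08]
wrist tote 0.91 [533.9 225.   42.2] [308. 397.]
wrist tote_pocket 0.6 [531.4 228.7  42.3] [311. 395.]
```

```bash
python3 -m handwheel '[[[-12,3.6,0],[0,0,0]],[[-12,3.6,0],[0,0,0]],[[-12,3.6,0],[0,0,0]],[[-12,3.6,0],[0,0,0]],[[-10,3,0],[0,0,0]]]'
python3 - <<'E'
from h import *
print(get_obs()['joint_positions'].round(2))
c=shot('top','t5.png');  [find(c,t,'top',1) for t in('tote','tote_pocket')]
E
```

```text
time: 15.22
tool_pos: [342.7, 285.0, 76.2]
tcp_rot: [-3.129, 0.452, 2.86]
contact_force: [2.4, -0.9, -1.9]
grip_width: 22.1
[ 0.78  0.43  2.12 -0.86  0.54  0.23]
top tote 0.96 [514.7 200.2  44.4] [333. 301.]
top tote_pocket 0.66 [514.3 203.8  42.7] [331. 301.]
```

```bash
python3 -m handwheel '[[[-12,3.6,0],[0,0,0]],[[-10,3,0],[0,0,0]],[[-8,2.4,0],[0,0,0]],[[-5,1.5,0],[0,0,0]],[[-3,1,0],[0,0,0]],[[0,0,0],[0,0,0]]]'
python3 - <<'E'
from h import *
print(get_obs()['joint_positions'].round(2))
o=np.zeros((600,800,3),np.uint8)
c=shot('scene','s6.png'); [find(c,t,'scene',1) for t in('tote',)]
o[:300,:400]=cv2.resize(c['img'][170:410,200:520,::-1],(400,300))
c=shot('wrist','w9.png');  [find(c,t,'wrist',1) for t in('tote','tote_pocket')]
o[300:,400:]=cv2.resize(c['img'][:,:,::-1],(400,300))
c=shot('top','t6.png');[find(c,t,'top',1) for t in('tote',)]
o[:,400:]=0;o[:300,400:]=cv2.resize(c['img'][180:405,230:530,::-1],(400,300))
o[300:,400:]=cv2.resize(cv2.imread('pics/w9.png'),(400,300))
cv2.imwrite('pics/m4.png',o)
E
```

```text
time: 16.12
tool_pos: [305.3, 296.3, 76.0]
tcp_rot: [-3.129, 0.452, 2.86]
contact_force: [0.3, -0.8, -2.0]
grip_width: 22.0
[ 0.87  0.42  2.14 -0.85  0.57  0.31]
scene tote 0.72 [494.8 304.4  54.4] [310. 327.]
wrist tote 0.78 [437.  254.2  46.2] [307. 402.]
wrist tote_pocket 0.55 [436.9 258.7  46.9] [313. 402.]
top tote 0.92 [475.8 211.   48. ] [323. 314.]
```

View pics/m4.png

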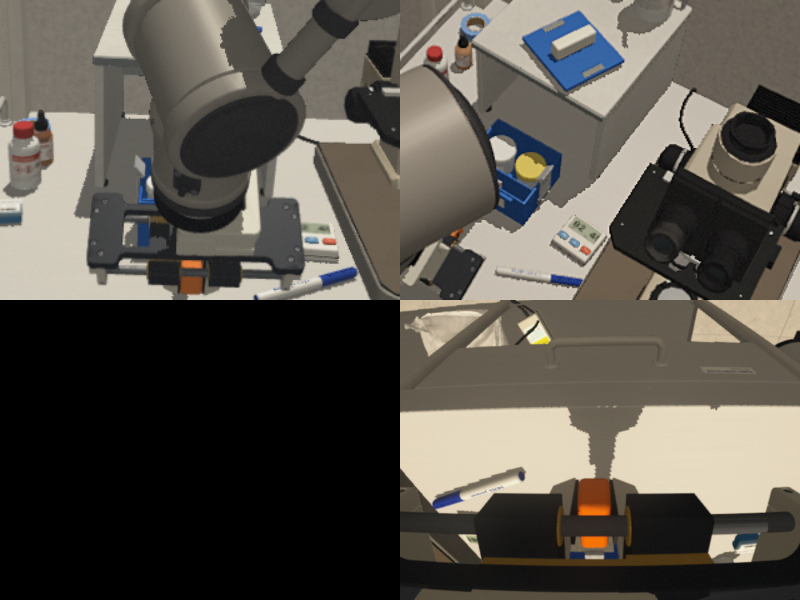

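```bash
python3 -m handwheel '[[[5,-1.5,0],[0,0,0]],[[0,0,14],[0,0,0]],[[0,0,25],[0,0,0]],[[0,5,20],[0,0,0]],[[15,25,0],[0,0,0]],[[25,30,0],[0,0,0]],[[30,25,0],[0,0,0]],[[30,10,0],[0,0,0]],[[27,0,0],[0,0,0]],[[0,0,0],[0,0,0]]]'
python3 - <<'E'
from h import *
c=shot('top','t7.png');[find(c,t,'top',1) for t in('tote',)]
c=shot('scene','s7.png');[find(c,t,'scene',1) for t in('tote','hook_blade','pot_a','pot_b')]
E
```

```text
time: 17.73
tool_pos: [439.1, 389.1, 134.8]
tcp_rot: [-3.129, 0.452, 2.857]
contact_force: [0.5, -0.7, -2.0]
grip_width: 21.8
top tote 0.96 [470.3 226.3  43.8] [315. 315.]
scene tote 0.94 [443.7 244.   47.8] [358. 344.]
scene hook_blade 0.75 [466.9 177.5  89.1] [396. 307.]
```

```bash
python3 -m handwheel '[[[0,0,-30],[0,0,0]],[[0,0,-35],[0,0,0]],[[0,0,-25],[0,0,0]],[[0,0,-12],[0,0,0]],[[0,0,-5],[0,0,0]],[[0,0,-3],[0,0,0]],[[0,0,0],[0,0,0]]]'
python3 -c "
from h import *
shot('scene','s8.png')"
```

```text
time: 18.95
tool_pos: [437.8, 390.0, 25.8]
tcp_rot: [-3.13, 0.453, 2.859]
contact_force: [1.1, 0.2, -1.4]
grip_width: 22.2
```

```bash
python3 -m handwheel '[[[0,0,-1.5],[0,0,0]],[[0,0,0],[0,0,0]]]'; python3 -m handwheel '[[[0,0,0],[0,0,0]],[[0,0,0],[0,0,0]],[[0,0,0],[0,0,0]],[[0,0,0],[0,0,0]]]' 0.5;  python3 -m handwheel '[[[-3,1,20],[0,0,0]],[[-10,3,40],[0,0,0]],[[-10,3,50],[0.026,0.096,0]],[[0,0,50],[0.052,0.17,0]],[[0,0,50],[0.042,0.17,0]],[[0,0,0],[0,0,0]]]' 0.2
```

```text
time: 19.25
tool_pos: [437.9, 390.0, 24.2]
tcp_rot: [-3.13, 0.453, 2.859]
contact_force: [-0.2, 0.5, 0.8]
grip_width: 21.8
time: 19.75
tool_pos: [437.7, 389.4, 23.9]
tcp_rot: [-3.128, 0.452, 2.859]
contact_force: [-0.5, -2.9, 5.3]
grip_width: 45.7
time: 20.5
tool_pos: [418.2, 397.2, 237.9]
tcp_rot: [-3.13, 0.004, 2.857]
contact_force: [-0.1, 0.0, 0.1]
grip_width: 73.4
```

```bash
python3 -m handwheel '[[[0,-10,30],[0,0,-0.05]],[[20,-32,30],[0,0,-0.05]],[[25,-35,30],[0,0,-0.05]],[[25,-38,2],[0,0,-0.05]],[[25,-38,0],[0,0,-0.05]],[[25,-38,0],[0,0,-0.05]],[[0,0,0],[0,0,0]]]' 0.2
python3 - <<'E'
from h import *
o=np.zeros((600,800,3),np.uint8)
c=shot('wrist','w10.png'); [find(c,t,'wrist',2) for t in('lid_bar','tote','riser_front')]
o[:480,:640]=c['img'][:,:,::-1]; o=o[:,:640]
c=shot('scene','s9.png'); o[480:,:]=0
o2=np.zeros((600,800,3),np.uint8);o2[:,:600]=cv2.resize(o[:480],(600,450))[0:1].repeat(600,0)*0
o2[:450,:600]=cv2.resize(o[:480],(600,450)); o2[450:,:200]=cv2.resize(c['img'][300:400,230:330,::-1],(200,150))
t=shot('top','t9.png');[find(t,x,'top',2) for x in('lid_bar','tote')]
o2[450:,200:450]=cv2.resize(t['img'][255:375,200:400,::-1],(250,150))
cv2.imwrite('pics/m5.png',o2)
E
```

```text
time: 21.38
tool_pos: [535.7, 203.4, 323.5]
tcp_rot: [-3.12, -0.0, 2.556]
contact_force: [0.3, 0.6, -0.0]
grip_width: 73.5
wrist lid_bar 0.88 [594.  178.2 216.1] [331. 328.]
wrist lid_bar 0.16 [469.2 177.6  91.4] [256. 162.]
wrist tote 0.63 [472.4 239.2  26.2] [313. 127.]
wrist tote 0.31 [696.2 394.4  53.1] [540. 224.]
wrist riser_front 0.74 [591.5 258.5 197.6] [421. 260.]
top lid_bar 0.16 [728.7  79.7 221.8] [421. 188.]
top tote 0.71 [448.1 228.9  36.1] [311. 325.]
```

View pics/m5.png

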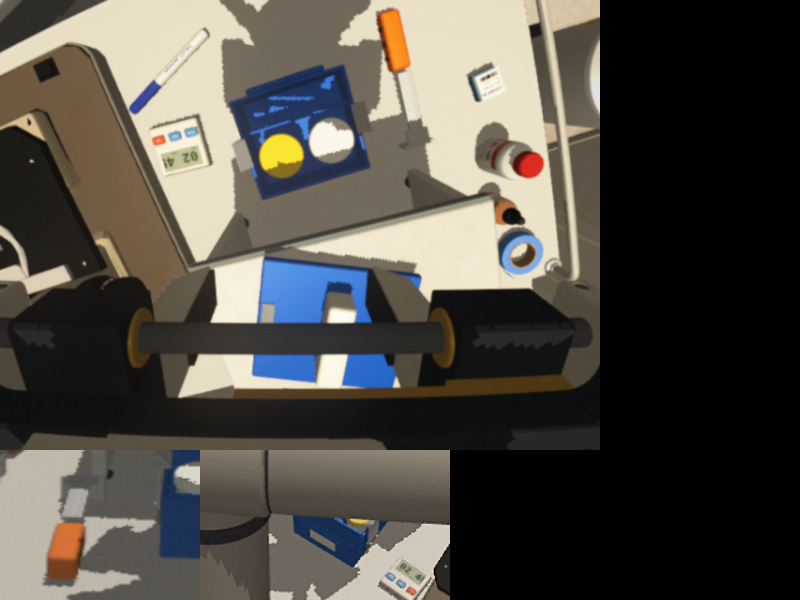

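Run:
```python
from h import *
c=shot('wrist')
q=lambda u,v,z:back(c,(u/.9375,v/.9375),z)[:2].round(1)
for n,p in dict(tA=(233,103,70),tB=(345,66,70),tC=(370,163,70),tD=(262,199,70),r1=(187,268,200),r2=(493,196,200),bl1=(327,308,242),bl2=(317,384,242),br1=(355,310,242),br2=(347,386,242),lTL=(265,258,216),lBL=(254,375,216),lTR=(420,275,216),ya=(282,156,58),wh=(331,140,58)).items(): print(n,q(*p))
f=np.mean([q(233,103,70),q(345,66,70),q(370,163,70),q(262,199,70)],0);print('tote c',f)
```

```text
tA [422.8 200.1]
tB [455.6 316.3]
tC [554.8 288.3]
tD [524.4 167.2]
r1 [518.8 112.7]
r2 [597.  343.5]
bl1 [586.9 198.9]
bl2 [639.5 158.2]
br1 [598.8 214.4]
br2 [653.5 176.4]
lTL [540.6 175.8]
lBL [623.8 107.1]
lTR [615.3 266. ]
ya [497.8 211.1]
wh [512.5 265.9]
tote c [489.4   242.975]
```

```bash
python3 -m handwheel '[[[20,-5,0],[0,0,-0.025]],[[31,-7,0],[0,0,-0.025]],[[31,-8,-10],[0,0,-0.025]],[[0,0,-25],[0,0,0]],[[0,0,-25],[0,0,0]],[[0,0,-14],[0,0,0]],[[0,0,-7],[0,0,0]],[[0,0,0],[0,0,0]]]' 0.2
python3 - <<'E'
from h import *
c=shot('wrist','w11.png'); [find(c,t,'wrist',2) for t in('lid_bar',)]
for dy in(-10,10):
  for s in (-35,35):
    y=-.66; print(proj(c,[618+s*np.cos(y)-dy*np.sin(y),183+s*np.sin(y)+dy*np.cos(y),242]).round())
E
```

```text
time: 22.82
tool_pos: [616.6, 185.9, 244.9]
tcp_rot: [-3.123, -0.0, 2.485]
contact_force: [0.6, -0.1, 0.2]
grip_width: 73.6
wrist lid_bar 0.67 [603.8 193.8 214.8] [310. 269.]
wrist lid_bar 0.24 [515.5 299.6  91.6] [358.  17.]
[284. 254.]
[287. 401.]
[336. 255.]
[331. 402.]
```

```bash
python3 -m handwheel '[[[1,-2,-3],[0,0,0]],[[0,0,0],[0,0,0]]]'; python3 -m handwheel '[[[0,0,0],[0,0,0]],[[0,0,0],[0,0,0]],[[0,0,0],[0,0,0]],[[0,0,0],[0,0,0]],[[0,0,0],[0,0,0]],[[0,0,0],[0,0,0]],[[0,0,0],[0,0,0]],[[0,0,0],[0,0,0]]]' 1; python3 -m handwheel '[[[0,0,10],[0,0,0]],[[0,0,20],[0,0,0]],[[0,0,20],[0,0,0]],[[0,0,0],[0,0,0]]]'
python3 - <<'E'
from h import *
c=shot('wrist','w12.png')
cv2.imwrite('pics/w12b.png',c['img'][:,:,::-1])
E
```

```text
time: 23.18
tool_pos: [617.7, 183.5, 241.7]
tcp_rot: [-3.123, -0.0, 2.485]
contact_force: [-0.0, -0.4, 0.1]
grip_width: 73.2
time: 24.18
tool_pos: [617.7, 183.8, 241.8]
tcp_rot: [-3.123, -0.0, 2.485]
contact_force: [-0.7, 0.7, 0.4]
grip_width: 19.6
time: 24.68
tool_pos: [618.2, 183.8, 293.7]
tcp_rot: [-3.125, 0.002, 2.485]
contact_force: [0.3, -0.3, -1.7]
grip_width: 19.6
```

View pics/w12.png

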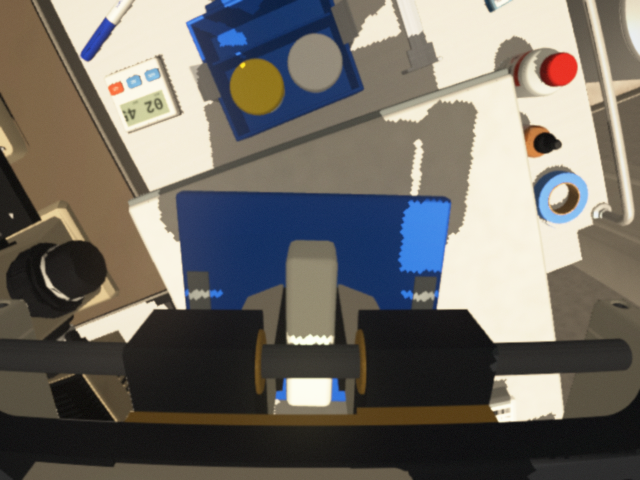

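```bash
cat > rect.py <<'E'
from h import *
def rect(c,im,ctr,yaw,z,half=90,s=0.5):
    n=int(2*half/s); g=(np.arange(n)+.5)*s-half
    X,Y=np.meshgrid(g,g,indexing='ij')
    W=np.stack([ctr[0]+X*np.cos(yaw)-Y*np.sin(yaw),ctr[1]+X*np.sin(yaw)+Y*np.cos(yaw),np.full_like(X,z),np.ones_like(X)],-1)
    p=W@np.linalg.inv(c['cam_to_world']).T
    a=p[...,0]/-p[...,2];b=-p[...,1]/-p[...,2];r=1+c['k1']*(a*a+b*b)
    return cv2.remap(im,(a*r*c['fx']+c['cx']).astype(np.float32),(b*r*c['fy']+c['cy']).astype(np.float32),cv2.INTER_LINEAR),g
def blue(i): i=i.astype(int); return (i[...,2]>i[...,0]*1.35+8)&(i[...,2]>35)
E
python3 - <<'E'
from rect import *
import pickle
c=shot('wrist'); ob=get_obs(); T=ob['tool_pos']; print(T,ob['tcp_rot'])
# lid front edge & sides
yaw=ob['tcp_rot'][2]-np.pi
im,g=rect(c,c['img'],T[:2],yaw,T[2]-12.8-13,90)
m=blue(im)
def edge(vals,pos):
    v=np.array(vals);p=np.array(pos); k=np.polyfit(p,v,1)
    for _ in range(3):
        r=v-np.polyval(k,p); ok=abs(r)<max(1,2*r.std()); v,p=v[ok],p[ok]; k=np.polyfit(p,v,1)
    return k.round(3),len(v),round((v-np.polyval(k,p)).std(),2)
ys=[j for j in range(len(g)) if abs(g[j])<50]
print('front x(y)',edge([g[np.where(m[:,j])[0].min()] for j in ys if m[:,j].any()],[g[j] for j in ys if m[:,j].any()]))
xs=[i for i in range(len(g)) if -50<g[i]<-20]
for nm,f in(('ymin',min),('ymax',max)):
    print(nm,edge([g[f(np.where(m[i])[0])] for i in xs if m[i].any()],[g[i] for i in xs if m[i].any()]))
# cam_to_world of w10: same cam-in-tool
def Rm(r):
    from scipy.spatial.transform import Rotation as R; return R.from_euler('xyz',r).as_matrix()
A=np.eye(4);A[:3,:3]=Rm(ob['tcp_rot']);A[:3,3]=T
B=np.eye(4);B[:3,:3]=Rm([-3.12,0,2.556]);B[:3,3]=[535.7,203.4,323.5]
c2=dict(c);c2['cam_to_world']=B@np.linalg.inv(A)@np.array(c['cam_to_world'])
im10=cv2.imread('pics/w10.png')[:,:,::-1].copy()
im,g=rect(c2,im10,(489,243),-.28,70,90); m=blue(im)
cv2.imwrite('pics/rect10.png',np.hstack([im[:,:,::-1],np.repeat((m*255).astype(np.uint8)[...,None],3,2)]))
ys=[j for j in range(len(g)) if abs(g[j])<52]
for nm,f in(('front',min),('rear',max)): print(nm,edge([g[f(np.where(m[:,j]&(abs(g)<72))[0])] for j in ys],[g[j] for j in ys]))
xs=[i for i in range(len(g)) if 22<abs(g[i])<48]
for nm,f in(('ymin',min),('ymax',max)): print(nm,edge([g[f(np.where(m[i]&(abs(g)<72))[0])] for i in xs],[g[i] for i in xs]))
E
```

```text
[617.36302145 183.63282527 291.14826282] [-3.12218663e+00 -6.73151938e-04  2.48493990e+00]
front x(y) (array([  0.293, -69.26 ]), 200, np.float64(16.52))
ymin (array([-1.0000e-02, -6.0254e+01]), 60, np.float64(0.21))
ymax (array([-1.8000e-02,  5.8465e+01]), 58, np.float64(0.18))
front (array([ 4.9000e-02, -5.6309e+01]), 195, np.float64(1.85))
rear (array([1.0000e-03, 5.7733e+01]), 208, np.float64(0.09))
ymin (array([-9.0000e-03, -6.5293e+01]), 104, np.float64(0.44))
ymax (array([6.0000e-03, 5.6986e+01]), 104, np.float64(0.31))
```

```bash
python3 -m handwheel '[[[-4,8,10],[0,0,0.13]],[[-4,8,10],[0,0,0.13]],[[-2,6,10],[0,0,0.13]],[[0,0,0],[0,0,0]],[[0,0,0],[0,0,0]]]'
cat > meas.py <<'E'
from rect import *
def edge(vals,pos):
    v=np.array(vals);p=np.array(pos); k=np.polyfit(p,v,1)
    for _ in range(4):
        r=v-np.polyval(k,p); ok=abs(r)<max(1,2*r.std()); v,p=v[ok],p[ok]; k=np.polyfit(p,v,1)
    return k.round(3),len(v),round((v-np.polyval(k,p)).std(),2)
def ends(m,g,sel,ax,f,lim):
    V=[];P=[]
    for j in sel:
        l=m[:,j] if ax==0 else m[j]
        w=np.where(l&(g>lim[0])&(g<lim[1]))[0]
        if len(w): V.append(g[f(w)]);P.append(g[j])
    return edge(V,P)
def tote(c,img):
    im,g=rect(c,img,(489,241),-.28,70,90); m=blue(im)
    s=[j for j in range(len(g)) if abs(g[j])<52]; s2=[j for j in range(len(g)) if abs(g[j])<36];s3=[i for i in range(len(g)) if 22<abs(g[i])<48]
    print('tote rear',ends(m,g,s,0,max,(-72,72)),'lip',ends(m,g,s2,0,min,(-72,72)))
    print('tote y',ends(m,g,s3,1,min,(-72,72)),ends(m,g,s3,1,max,(-72,72)))
    return im,m
def lid(c,ob):
    T=ob['tool_pos'];im,g=rect(c,c['img'],T[:2],ob['tcp_rot'][2]-np.pi,T[2]-25.8,90); m=blue(im)
    s=[j for j in range(len(g)) if abs(g[j])<50];s3=[i for i in range(len(g)) if -50<g[i]<-20]
    print('lid front',ends(m,g,s,0,min,(-62,0)),'y',ends(m,g,s3,1,min,(-90,90)),ends(m,g,s3,1,max,(-90,90)))
E
python3 - <<'E'
from meas import *
c=shot('wrist','w13.png');ob=get_obs();print(ob['tool_pos'].round(1),ob['tcp_rot'].round(3))
lid(c,ob);a,m=tote(c,c['img'])
for cam in('top','scene'):
    t=shot(cam,cam+'13.png'); tote(t,t['img'])
print([proj(c,[489+x,241+y,70]).round() for x,y in((-70,-40),(-36,80),(70,40))])
E
```

```text
time: 25.4
tool_pos: [607.4, 205.4, 320.4]
tcp_rot: [-3.122, -0.002, 2.872]
contact_force: [0.5, 0.2, -2.0]
grip_width: 19.5
[607.4 205.4 320.5] [-3.122e+00 -2.000e-03  2.873e+00]
lid front (array([ 1.3000e-02, -5.1808e+01]), 200, np.float64(0.2)) y (array([-1.4000e-02, -5.9843e+01]), 60, np.float64(0.15)) (array([-1.9000e-02,  5.7773e+01]), 59, np.float64(0.18))
tote rear (array([ 0.  , 56.25]), 208, np.float64(0.0)) lip (array([ 1.0000e-03, -5.8281e+01]), 144, np.float64(0.17))
tote y (array([ 2.000e-03, -6.412e+01]), 104, np.float64(0.35)) (array([-5.0000e-03,  5.8495e+01]), 104, np.float64(0.18))
tote rear (array([-1.000e-03,  5.513e+01]), 208, np.float64(0.22)) lip (array([ -0.155, -66.492]), 143, np.float64(2.24))
tote y (array([ 1.0000e-03, -7.1679e+01]), 85, np.float64(0.22)) (array([1.1000e-02, 5.8447e+01]), 98, np.float64(0.27))
tote rear (array([1.0000e-03, 5.8473e+01]), 207, np.float64(0.36)) lip (array([  0.  , -71.75]), 144, np.float64(0.0))
tote y (array([ 5.1000e-02, -6.1649e+01]), 90, np.float64(0.47)) (array([-0.07 , 57.559]), 96, np.float64(0.71))
[array([257.,   8.]), array([394.,   9.]), array([378., 135.])]
```

```bash
python3 -m handwheel '[[[-15,4,0],[0,0,0]],[[-25,7,0],[0,0,0]],[[-29,8,-10],[0,0,0]],[[-29,8,-20],[0,0,0]],[[-20.7,6.8,-30],[0,0,0]],[[0,0,-35],[0,0,0]],[[0,0,-35],[0,0,0]],[[0,0,-30],[0,0,0]],[[0,0,-17],[0,0,0]],[[0,0,-8],[0,0,0]],[[0,0,0],[0,0,0]],[[0,0,0],[0,0,0]]]'
python3 - <<'E'
from meas import *
c=shot('wrist','w14.png');ob=get_obs();print(ob['tool_pos'].round(1),ob['tcp_rot'].round(3),ob['joint_positions'].round(2))
lid(c,ob);shot('top','t14.png');shot('scene','s14.png')
E
```

```text
time: 27.05
tool_pos: [489.4, 239.6, 137.5]
tcp_rot: [-3.124, 0.001, 2.875]
contact_force: [1.0, -0.1, -0.7]
grip_width: 19.8
[489.4 239.7 137.5] [-3.124e+00  1.000e-03  2.875e+00] [ 0.32  0.5   1.61 -0.02  1.04 -0.97]
lid front (array([  0.   , -61.711]), 180, np.float64(0.18)) y (array([-2.3000e-02, -6.0244e+01]), 60, np.float64(0.14)) (array([-1.0000e-03,  5.8383e+01]), 60, np.float64(0.24))
```

```bash
python3 -m handwheel '[[[-0.5,-0.3,-8],[0,0,0]],[[0,0,-7],[0,0,0]],[[0,0,-3],[0,0,0]],[[0,0,0],[0,0,0]]]';python3 -m handwheel '[[[0,0,-2],[0,0,0]],[[0,0,-2],[0,0,0]],[[0,0,0],[0,0,0]]]'
```

```text
time: 27.7
tool_pos: [488.3, 239.2, 118.4]
tcp_rot: [-3.123, -0.001, 2.875]
contact_force: [0.0, -0.1, -0.6]
grip_width: 19.7
time: 28.08
tool_pos: [489.4, 239.5, 116.1]
tcp_rot: [-3.125, 0.003, 2.875]
contact_force: [-1.0, -0.3, 8.7]
grip_width: 19.7
```

```bash
python3 -m handwheel '[[[0,0,-2],[0,0,0]],[[0,0,-2],[0,0,0]],[[0,0,0],[0,0,0]]]';python3 -m handwheel '[[[0,0,-2],[0,0,0]],[[0,0,-2],[0,0,0]],[[0,0,0],[0,0,0]]]'
```

```text
time: 28.45
tool_pos: [489.9, 239.6, 112.8]
tcp_rot: [-3.125, 0.004, 2.875]
contact_force: [-0.7, 0.7, 12.4]
grip_width: 19.8
time: 28.82
tool_pos: [489.6, 239.8, 108.0]
tcp_rot: [-3.125, 0.003, 2.875]
contact_force: [2.1, 2.7, -0.9]
grip_width: 19.8
```

```bash
python3 -m handwheel '[[[0,0,-2],[0,0,0]],[[0,0,-1.5],[0,0,0]],[[0,0,0],[0,0,0]]]';python3 -m handwheel '[[[0,0,-1.5],[0,0,0]],[[0,0,0],[0,0,0]]]'; python3 -m handwheel '[[[0,0,-1.5],[0,0,0]],[[0,0,0],[0,0,0]]]'
```

```text
time: 29.2
tool_pos: [488.7, 239.3, 103.6]
tcp_rot: [-3.123, 0.001, 2.875]
contact_force: [-1.3, 0.2, 7.1]
grip_width: 19.6
time: 29.45
tool_pos: [488.6, 239.1, 102.8]
tcp_rot: [-3.123, 0.001, 2.875]
contact_force: [-3.3, -1.9, 11.6]
grip_width: 19.9
time: 29.7
tool_pos: [488.6, 239.0, 102.7]
tcp_rot: [-3.123, 0.001, 2.875]
contact_force: [-6.5, -3.3, 24.3]
grip_width: 19.9
```

```bash
python3 -m handwheel '[[[0,0,0],[0,0,0]],[[0,0,0],[0,0,0]],[[0,0,0],[0,0,0]],[[0,0,0],[0,0,0]]]' 0.6; python3 -m handwheel '[[[0,0,15],[0,0,0]],[[0,0,25],[0,0,0]],[[20,-6,30],[0,0,0]],[[30,-9,30],[0,0,0]],[[30,-9,30],[0,0,0]],[[0,0,0],[0,0,0]]]'
python3 - <<'E'
from meas import *
c=shot('wrist','w15.png');ob=get_obs();s=shot('scene','s15.png');t=shot('top','t15.png')
[find(t,x,'top',1) for x in('lid_bar','tote','clip_left')];[find(s,x,'scene',1) for x in('lid_bar','tote','hook_handle','pot_a')];[find(c,x,'wrist',1) for x in('lid_bar','tote','hook_handle')]
o=np.zeros((600,800,3),np.uint8)
u,v=proj(c,[489,240,80]).astype(int); print(u,v)
x0=min(max(u-130,0),380);y0=min(max(v-100,0),280)
o[:308,:400]=cv2.resize(c['img'][y0:y0+200,x0:x0+260,::-1],(400,308),interpolation=3)
u,v=proj(s,[489,240,60]).astype(int); o[:300,400:]=cv2.resize(s['img'][v-60:v+60,u-80:u+80,::-1],(400,300),interpolation=3)
u,v=proj(t,[489,240,60]).astype(int); o[308:,:390]=cv2.resize(t['img'][v-60:v+60,u-80:u+80,::-1],(390,292),interpolation=3)
o[300:,400:]=cv2.resize(c['img'][:,:,::-1],(400,300))
cv2.imwrite('pics/m6.png',o)
E
```

```text
time: 30.2
tool_pos: [488.0, 237.3, 100.6]
tcp_rot: [-3.119, -0.001, 2.875]
contact_force: [-3.1, -8.8, 12.5]
grip_width: 36.8
time: 30.95
tool_pos: [568.6, 215.3, 229.8]
tcp_rot: [-3.122, -0.002, 2.875]
contact_force: [0.1, -0.2, -1.1]
grip_width: 36.6
top lid_bar 0.76 [479.7 233.1  79.2] [314. 302.]
top tote 0.7 [447.3 219.8  45.7] [315. 324.]
top clip_left 0.52 [502.9 298.2  87.4] [288. 282.]
scene lid_bar 0.93 [473.8 246.2  76.3] [351. 317.]
scene tote 0.74 [436.7 257.   44.3] [351. 350.]
scene hook_handle 0.68 [482.7 373.3  28.3] [266. 351.]
wrist lid_bar 0.87 [481.8 240.1  75.4] [317. 107.]
wrist tote 0.62 [466.5 238.5  81.9] [309.  86.]
wrist hook_handle 0.7 [489.4 370.2  30.8] [473.  77.]
319 117
```

View pics/m6.png

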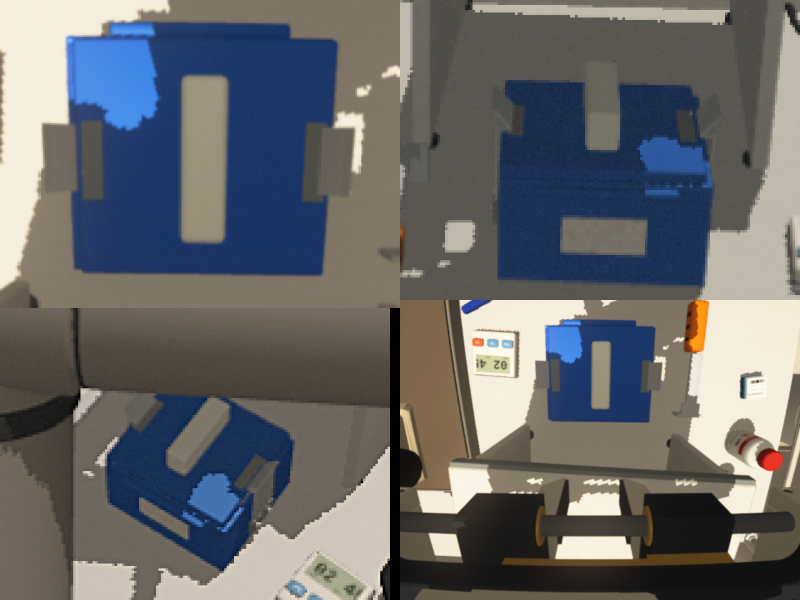

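Run:
```python
from meas import *
from scipy.spatial.transform import Rotation as R
c=shot('wrist','w16.png');ob=get_obs()
def M(r,t): A=np.eye(4);A[:3,:3]=R.from_euler('xyz',r).as_matrix();A[:3,3]=t;return A
c13=dict(c);c13['cam_to_world']=M([-3.122,-.002,2.873],[607.4,205.4,320.5])@np.linalg.inv(M(ob['tcp_rot'],ob['tool_pos']))@np.array(c['cam_to_world'])
i13=cv2.imread('pics/w13.png')[:,:,::-1].copy()
for nm,cc,im,z in(('before z94',c13,i13,94),('now z94',c,c['img'],94),('now z78',c,c['img'],78)):
    r,g=rect(cc,im,(490.2,237.9),-.28,z,80,1)
    print(nm,'cam in tote frame y:',(np.array(cc['cam_to_world'])[:2,3]-[490.2,237.9])@[.276,.961])
    for x0,x1 in((-8,8),(-48,-35),(30,48)):
        p=r[(g>x0)&(g<x1)].mean(0).astype(int)
        if 'before' in nm and x0!=-8: continue
        for lo,hi in((-78,-44),(44,78)):
            print(x0,lo,' '.join(f"{a}/{b}" for (a,_,b) in p[(g>lo)&(g<hi)]))
```

```text
before z94 cam in tote frame y: 2.1147149315586224
-8 -78 246/223 246/222 246/222 246/222 246/222 246/222 246/222 245/221 239/212 221/190 197/168 184/157 184/157 186/159 187/159 184/156 173/147 154/131 136/115 126/106 122/103 118/99 106/93 81/85 54/78 45/77 44/77 43/77 43/77 41/76 42/78 43/87 45/97 50/99
-8 44 56/103 46/100 35/90 27/76 24/69 24/69 24/69 24/69 25/69 39/71 71/78 95/85 102/88 102/88 102/88 103/89 103/88 102/88 103/89 104/89 103/88 102/86 102/86 104/88 113/94 125/102 132/107 153/125 185/156 201/174 209/183 211/185 209/184 210/185
now z94 cam in tote frame y: 0.47839237212646685
-8 -78 246/222 246/223 246/222 246/222 246/222 245/221 240/214 230/203 210/177 144/119 114/96 113/96 113/96 114/96 115/97 114/97 112/96 112/96 112/96 111/95 110/95 110/95 109/95 95/93 61/98 52/101 73/86 84/77 85/76 85/76 84/76 84/76 84/76 83/76
-8 44 26/103 26/102 40/91 69/73 76/70 77/69 77/69 77/69 77/69 84/75 97/85 100/87 100/87 101/88 102/88 102/88 101/88 101/88 102/88 103/89 102/87 101/86 101/86 106/90 164/136 209/180 211/184 194/162 146/117 129/103 129/103 129/103 128/102 129/103
-48 -78 245/
[... 1908 characters left out ...]
05 27/105 27/105 28/105 28/105 28/105 29/105 30/101 62/95 111/98 126/101 127/101 127/101 127/102 127/101 127/101 127/101 127/101 127/101 127/101 128/102 128/102 128/102 128/102 128/101
30 -78 136/108 136/108 136/108 136/108 135/107 135/107 134/107 134/107 134/106 134/107 133/107 133/106 132/106 132/106 132/106 132/105 127/104 93/100 50/100 42/102 40/97 39/95 39/101 38/103 39/103 38/103 37/103 36/102 36/102 35/103 35/102 34/102 33/102 33/102
30 44 25/100 25/101 25/100 25/100 25/100 26/100 25/100 26/100 26/100 26/100 26/101 26/100 26/101 27/101 26/100 27/101 27/99 40/96 93/97 124/101 127/102 127/102 127/102 127/102 127/102 128/103 127/102 128/103 128/102 128/102 128/102 128/102 128/103 128/103
```

```bash
python3 -m handwheel '[[[-20,6,0],[0,0,0]],[[-29,9,0],[0,0,0]],[[-29,9,-10],[0,0,0]],[[0,0,-30],[0,0,0]],[[0,0,-30],[0,0,0]],[[0,0,-20],[0,0,0]],[[0,0,-8],[0,0,0]],[[0,0,-3],[0,0,0]],[[0,0,0],[0,0,0]]]' 1;  python3 -m handwheel '[[[0,0,-2],[0,0,0]],[[0,0,-2],[0,0,0]],[[0,0,0],[0,0,0]]]'
```

```text
time: 32.78
tool_pos: [490.7, 239.3, 129.7]
tcp_rot: [-3.123, 0.001, 2.875]
contact_force: [-0.9, -0.3, -0.3]
grip_width: 0.6
time: 33.15
tool_pos: [490.7, 239.3, 126.3]
tcp_rot: [-3.124, 0.001, 2.875]
contact_force: [-1.8, -0.1, 7.3]
grip_width: 0.2
```

```bash
python3 -m handwheel '[[[0,0,-1.5],[0,0,0]],[[0,0,-1],[0,0,0]],[[0,0,0],[0,0,0]]]';  python3 -m handwheel '[[[0,0,20],[0,0,0]],[[0,0,40],[0,0,0]],[[0,0,50],[0,0,0]],[[30,-9,30],[0,0,0]],[[30,-9,0],[0,0,0]],[[0,0,0],[0,0,0]]]'
python3 - <<'E'
from meas import *
c=shot('wrist','w17.png');s=shot('scene','s17.png')
r,g=rect(c,c['img'],(490.2,237.9),-.28,94,80,1)
p=r[(g>-8)&(g<8)].mean(0).astype(int)
for lo,hi in((-78,-44),(44,78)): print(lo,' '.join(f"{a}/{b}" for (a,_,b) in p[(g>lo)&(g<hi)]))
for x in('lid_bar','tote','hook_handle','bench_timer','reagent_bottle','cover_box_a','dropper_bottle_a'): find(s,x,'scene',1)
E
```

```text
time: 33.52
tool_pos: [490.8, 239.3, 126.1]
tcp_rot: [-3.124, 0.002, 2.875]
contact_force: [-7.7, -2.6, 24.1]
grip_width: 0.1
time: 34.28
tool_pos: [551.7, 220.4, 262.5]
tcp_rot: [-3.123, 0.001, 2.873]
contact_force: [0.3, 0.8, -0.3]
grip_width: 0.4
-78 242/215 242/215 242/215 239/210 225/194 204/174 193/165 190/161 179/149 143/118 113/96 107/91 107/92 108/92 109/93 107/92 107/92 107/91 107/91 106/91 105/90 105/90 103/90 83/89 53/95 54/93 75/79 81/72 80/72 80/72 80/72 80/72 80/72 79/72
44 28/99 29/99 38/92 62/75 73/68 75/67 75/67 74/67 75/68 82/73 107/93 124/107 127/110 137/119 150/130 152/133 152/132 158/137 168/145 177/153 182/157 183/157 183/157 184/158 195/165 209/179 209/179 202/173 201/172 204/175 210/181 207/178 206/177 210/181
scene lid_bar 0.78 [474.1 242.   74.1] [354. 318.]
scene tote 0.91 [438.9 256.8  39.7] [350. 351.]
scene hook_handle 0.72 [484.4 372.3  28.5] [267. 350.]
scene bench_timer 0.76 [412.6 110.1  20.8] [448. 360.]
scene reagent_bottle 0.86 [636.8 431.6  49.2] [216. 295.]
scene cover_box_a 0.67 [558.5 450.8  15.3] [210. 338.]
scene dropper_bottle_a 0.69 [658.1 177.5 203.7] [361. 195.]
```

```bash
python3 -c "
from plant import bot
print(bot.close_job())"
```

```text
the job is handed in; nothing more can be done
None
```

The job is done and handed in after about 34 s of robot time. I dragged the tote out with the hook, laid the hook back on the cart, and snapped the lid on. The robot was clear of everything at the end.

- **Tote:** it moved about 230 mm. Its rear corners measure roughly 11–15 mm in front of the riser's front edge. Both pots were upright when last seen, before the lid went on.
- **Hook:** it lies blade down on the cart, about 20 mm nearer the robot than where it started. My first attempt to pick it up failed because I lifted before the jaws had closed. That moved the hook by a few millimetres at most, and the second grasp held.
- **Lid:** the force rose to about 12 N and then dropped as the clips gave way, and the lid stopped hard at the home height. I pressed once more on top of the bar with about 24 N. The bar top was then at 104 mm, as expected for a lid fully home.
- **Clips:** after the lid was released, both clips measured back at their rest positions, about ±54 mm at the inner edge and ±68 mm at the outer. After the last press the left (+y) clip's outer edge was hard to make out against the bright cart. The lid sits about 1.5 mm to the left of centre, within its play.
- **Other things on the cart:** the bench timer, reagent bottle and cover box measured where they were at the start, within a few millimetres. The dropper bottle was misdetected in the last check, at the lid's old place on the riser. The arm did not go near it, and it was standing in the last pictures that showed it.

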